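# Change the stone on the sharpening base

### The arm

A 6-joint arm with a two-finger parallel gripper is mounted at the origin on the work surface. World frame = base frame: x ahead of the robot, y to its left, z up, the work surface at z = 0. Lengths are in mm, angles in rad, forces in N, time in s.
With the tool pointing down it reaches from about 400 to 925 mm from the base axis. Payload 12.5 kg.
Tool frame: the origin (TCP) lies at the very end of the fingers, on their centre line; the grasp point (between the pads) lies 19 mm behind it; z points along the fingers, x is the direction in which the jaws open and shut, and the axes are right-handed (so a half turn about z gives the same grasp; the last joint's range is limited). The gripper opens to 95 mm and grips with 3 to 60 N. Pads are 20 mm wide; open, the fingers measure 119 mm over their backs; the gripper's body (75 mm by 180 mm) begins 59 mm behind the grasp point.
Start: joints at [1.021, 0.491, 1.559, -0, 1.092, -0.106], TCP at [268.346, 564.48, 214.661] pointing down, gripper open.
Joint ranges: [-3.1, 3.1], [-0.84, 2.19], [0.05, 2.79], [-1.13, 4.28], [0.06, 2.93], [-2.69, 2.69]. Speed limits (rad/s): [2.22, 2.22, 2.79, 3.14, 3.14, 3.14].

### API

Orientations are given as [roll, pitch, yaw] about the fixed x, y, z axes, in that order (R = Rz(yaw) Ry(pitch) Rx(roll)).
In Python, from cell import state, viewer, ticket, look_for, regions_of gives the robot as it stands.
- The arm moves only by the shell command python3 -m inch 'ROWS'. ROWS is JSON, a list of rows, each a list of 7 numbers: the turn, a rotation vector about the world's x, y, z in degrees, then the shift along the world's x, y, z in mm, then the opening, from -1 (shut) to 1 (fully open). In form: [[rx, ry, rz, tx, ty, tz, hand], ...]. A call has 1 to 10 rows; each row shifts and turns the commanded pose from where the row before left it; what a row does not reach is not made up. A row lasts 1/10 s, in which the tool goes at most 50 mm and 8.59 degrees, less where a joint would pass 70% of its speed; a pose out of reach is approached as far as the arm can. A call with a gripper value outside its range is refused whole. The fingers move at their own pace and stop on an object; the grip force is fixed at half the most. Time passes only in rows, so rows that do not move let the fingers close. It gives the time, the measured TCP pose, the force and the opening at its end, in the units of the state.
- state(): the state, without advancing time (a new reading comes with each control period).
- viewer.read_camera(name): name is "scene" or "side" or "wrist"; returns a dict with "color" (480x640x3 uint8, red, green, blue), "depth" (480x640 float32, mm along the optical axis (not along the pixel's ray), 0 where there is no reading), "fx", "fy", "cx", "cy" (pixels), "dist_coeffs" ([k1, k2, p1, p2, k3] as OpenCV has them; the pictures are not rectified), "position" and "orientation" of the camera in the world. Camera axes: x right, y down, z forward; pixel columns grow to the right and rows downward; lengths in mm; the calibration is good to about 2 mm. A picture is of the moment at which its call begins.
- ticket.job_done(): hands the job in, once; it reports no verdict.
Trained networks look in the newest picture that a camera, given by its name, has taken for a name from the list of things; names that differ only in an ending like _2 or _b are one class to them, and where a whole thing is asked for, a point or a joint stands for the part that bears it (a point fixed in the world has none). Each returns a list of dicts, best first, with "score" (0 to 1); they miss things now and then, are a little off and sometimes report something else, mostly with a low value. They report only what shows in the picture. A call takes as long as a camera call.
- look_for(name, camera): "box" ([left, top, right, bottom] as shares, 0 to 1, of the picture: columns of its width, rows of its height, round what is visible of it).
- regions_of(name, camera): "pixels" (480x640 bool, what is visible of it) and "box" ([left, top, right, bottom] as shares, 0 to 1, of the picture: columns of its width, rows of its height, round what is visible of it).
The state is a dict: "t": time; "joints": joint angles; "qvel": joint speeds; "tau": joint torques, N m; "eef_pos": TCP position; "tcp_rot": TCP orientation; "ft_force": force on the tool from outside, world axes, zero at the start; "moment": the same for the moment, N m; "opening": opening from 0.0 (shut) to 1.0 (fully open).
Only numpy, scipy, OpenCV 4.12 (cv2) and the standard library are available. Lean on these libraries where they do the work, as an engineer would, in place of code of your own. Each camera call takes 0.05 s, during which the arm holds its last target. There are 200 camera calls.

### The job

Swap the two sharpening stones over, so that the fine one sits on the sharpening base between its end stops and the coarse one on the slatted rest between its end rails, each flat, straight and centred; the cork mat is free for parking. Clear away what lies on them first: the flattening block goes, grip up, into the long bay of the steel tray and the little rubbing stone, same face down as now, into the short bay, both in line with the tray. Set everything down without letting it drop, and leave both knives where they lie.

Things in the scene. Friction and masses are not known exactly. Their poses are not given: they have to be found in the camera images.
- coarse: Coarse bench stone: plain mid-grey block with a darker rubbed patch on top, 180 long (x) x 60 wide (y) x 32 high mm, about 0.7 kg. Origin: centre of its underside. At the start it lies on the sharpening base with the flattening block on it.
- fine: Fine bench stone: pale grey block, 150 long (x) x 50 wide (y) x 20 high mm, about 0.33 kg. Origin: centre of its underside. At the start it lies on the slatted rest with the rubbing stone on it.
- flattener: Flattening block, about 0.2 kg: dark grooved slab 100 (x) x 50 (y) x 16 high mm with a grey grip bar 76 (x) x 26 (y) x 18 high mm along the middle of its top (34 mm high in all; take it across the 26 mm of the bar). Origin: centre of its underside. At the start it lies on top of the coarse stone, turned by up to 0.3 rad from it.
- rubstone: Little rubbing stone, pale grey block 50 long (x) x 30 wide (y) x 28 high mm, about 0.085 kg. Origin: centre of its underside. At the start it lies on top of the fine stone, turned by up to 0.4 rad from it.
- base: Sharpening base, fixed to the bench: aluminium plate 250 (x) x 80 (y) mm, its flat top 20 mm above the origin (origin: bench level, centre). Two black rubber end stops across it, 60 mm wide in y, stand 12 mm above the plate; the clear length between them, centred on the origin, is 205 mm along x. A small knob sticks out at its +x end.
- rest: Slatted wooden rest, fixed to the bench: 240 (x) x 88 (y) mm, two runners with six cross slats whose tops lie 22 mm above the origin (origin: bench level, centre). An end rail at each end stands 10 mm above the slats; the clear length between the rails, centred on the origin, is 216 mm along x.
- tray: Steel tray with dark floor, fixed to the bench: 210 (x) x 90 (y) mm outside, floor 5 mm above the origin (origin: bench level, centre), walls 4 mm thick with their tops 14 mm above the origin. A cross wall at x = -27 mm parts it into a long bay (from x = -25 to +101 mm, centre x = +38 mm) and a short bay (from x = -101 to -29 mm, centre x = -65 mm); both bays are 82 mm wide in y, centred on y = 0.
- mat: Cork mat, fixed flat on the bench, empty: 220 (x) x 96 (y) mm, top 4 mm above the origin (origin: bench level, centre). Free spot for parking a stone.
- paring_knife: Short knife with dark wooden handle, lying on its side among the places, to be left alone: handle 100 x 26 x 18 mm, blade 85 mm along +x. Origin: under the middle of the handle.
- chef_knife: Large knife with black handle, lying on its side beyond the places, to be left alone: handle 120 x 26 x 18 mm, blade 200 mm along +x. Origin: under the middle of the handle.

How it is judged (in metres and radians):
At the end, for the whole second after the job is handed in: Fine stone flat on the base between the stops, coarse stone flat on the rest between the rails (each 15 mm, 0.17 rad; 28 mm along the base); flattener (0.4 rad) and rubbing stone (0.7 rad) flat on the floors of the tray's long and short bays; all at rest (x of coarse in the frame of rest between -0.016 and 0.016 m and y of coarse in the frame of rest between -0.015 and 0.015 m and z of coarse in the frame of rest between 0.018 and 0.026 m and angle between the x axis of coarse and the x axis of rest, either way round below 0.17 rad and angle between each of coarse, fine, flattener, rubstone's own z axis and vertical below 0.06 rad and x of fine in the frame of base between -0.028 and 0.028 m and y of fine in the frame of base between -0.015 and 0.015 m and z of fine in the frame of base between 0.016 and 0.024 m and angle between the x axis of fine and the x axis of base, either way round below 0.17 rad and x of flattener in the frame of tray between 0.018 and 0.058 m and y of flattener in the frame of tray between -0.02 and 0.02 m and z of flattener in the frame of tray between 0.001 and 0.009 m and angle between the x axis of flattener and the x axis of tray, either way round below 0.4 rad and x of rubstone in the frame of tray between -0.085 and -0.045 m and y of rubstone in the frame of tray between -0.03 and 0.03 m and z of rubstone in the frame of tray between 0.001 and 0.009 m and angle between the x axis of rubstone and the x axis of tray, either way round below 0.7 rad and linear speed of each of coarse, fine, flattener, rubstone below 0.02 m/s and angular speed of each of coarse, fine, flattener, rubstone below 0.2 rad/s); the robot touches nothing.
It fails at once if the coarse stone is let fall (from more than about 2 cm) (linear speed of coarse above 0.6 m/s and contact force between the fingers and coarse below 0.2 N).
It fails at once if the fine stone is let fall (from more than about 2 cm) (linear speed of fine above 0.6 m/s and contact force between the fingers and fine below 0.2 N).
It fails at once if the flattening block is let fall (from more than about 2 cm) (linear speed of flattener above 0.6 m/s and contact force between the fingers and flattener below 0.2 N).
It fails at once if the rubbing stone is let fall (from more than about 2 cm) (linear speed of rubstone above 0.6 m/s and contact force between the fingers and rubstone below 0.2 N).
It fails at once if a knife is shifted by more than 15 mm (distance of any of paring_knife, chef_knife from where it was at the start of the episode above 0.015 m).
It also fails if it takes over 138 s, if anything falls off the work surface, if the arm or the gripper's body presses on something with over 40 N, if the wrist force passes 120 N, or if a joint passes its speed limit or range.

## Working session

There is one attempt and no reset: what is moved stays moved. The work goes in short steps, Python scripts to look and compute and a shell command to move; the robot and the scene stay as the last step left them, time stands still between calls to the robot, and variables do not carry over. Pictures are saved under pics/ and viewed, on a budget of 14 in all, crops included, one or two more only if the job needs it, and the job is handed in when it is done.

```bash
ls; mkdir -p pics
cat > h.py <<'E'
import numpy as np, cv2
from scipy.spatial.transform import Rotation as R
from cell import state, viewer, ticket, look_for, regions_of
def cam(n):
    return viewer.read_camera(n)
def cloud(c):
    d=c["depth"]; v,u=np.mgrid[0:480,0:640]
    K=np.array([[c["fx"],0,c["cx"]],[0,c["fy"],c["cy"]],[0,0,1.]])
    p=cv2.undistortPoints(np.stack([u,v],-1).reshape(-1,1,2).astype(np.float64),K,np.array(c["dist_coeffs"],float)).reshape(480,640,2)
    P=np.dstack([p[...,0]*d,p[...,1]*d,d])
    o=np.array(c["orientation"],float)
    M=o if o.shape==(3,3) else (R.from_euler('xyz',o) if o.size==3 else R.from_quat(o)).as_matrix()
    W=P@M.T+np.array(c["position"]); W[d==0]=np.nan
    return W
def save(c,f): cv2.imwrite("pics/"+f,c["color"][...,::-1])
E
python3 - <<'E'
from h import *
for n in ("scene","side"):
    c=cam(n); save(c,n+"0.png"); print(n,c["position"],c["orientation"])
    W=cloud(c)
    for t in "coarse fine flattener rubstone base rest tray mat paring_knife chef_knife".split():
        for r in regions_of(t,n)[:2]:
            m=r["pixels"]; p=W[m]; p=p[~np.isnan(p[:,0])]
            if len(p)<20: continue
            zt=np.percentile(p[:,2],95); 
            q=p[p[:,2]>np.median(p[:,2])-5] 
            (cx,cy),(w,h),a=cv2.minAreaRect(p[abs(p[:,2]-np.median(p[:,2]))<6][:,:2].astype(np.float32))
            if w<h: w,h,a=h,w,a+90
            print(t,round(r["score"],2),m.sum(),"med",np.median(p,0).round(0),"z95",zt.round(),"rect",np.round([cx,cy,w,h,a]))
print(state())
E
```

```text
pics
scene [1148.34377908 -478.42286436  536.45485611] [-2.18717541 -0.01170685  0.8492536 ]
coarse 0.85 1265 med [568. 320.  40.] z95 48.0 rect [526. 343. 185.  66. 172.]
fine 0.84 2035 med [ 582. -375.   39.] z95 41.0 rect [ 570. -366.  152.   51.   11.]
flattener 0.73 759 med [515. 334.  64.] z95 82.0 rect [501. 346. 102.  54. 166.]
rubstone 0.58 851 med [ 614. -363.   66.] z95 68.0 rect [ 602. -362.   51.   30.    9.]
base 0.83 1030 med [594. 312.  16.] z95 27.0 rect [532. 314. 266.  80.   5.]
rest 0.94 3810 med [ 586. -376.   19.] z95 30.0 rect [ 558. -364.  242.   89.    6.]
tray 0.75 2594 med [509. 135.   2.] z95 11.0 rect [501. 134. 215.  92. 175.]
mat 0.66 733 med [528. -10.   9.] z95 16.0 rect [538.  -5. 178.  27. 179.]
mat 0.58 3997 med [ 556. -105.    1.] z95 2.0 rect [ 541. -102.  225.  102.    7.]
paring_knife 0.59 790 med [534. -10.   9.] z95 16.0 rect [539.  -6. 181.  27. 179.]
side [ 304.07494052 -639.67449192  473.55058164] [-2.07986821  0.00823374 -0.46666891]
coarse 0.68 1245 med [532. 323.  45.] z95 56.0 rect [516. 320. 182.  31. 164.]
fine 0.63 3909 med [ 540. -
[... 683 characters left out ...]
t [779. -96. 310.  48.  91.]
{'t': 1.1, 'joints': array([ 1.02140627e+00,  4.90893131e-01,  1.55889761e+00, -1.79700982e-06,
        1.09175838e+00, -1.05613405e-01]), 'qvel': array([ 6.57431610e-04,  4.68360936e-04, -8.35851766e-04,  4.11567131e-04,
       -5.12906868e-05, -1.63337335e-04]), 'tau': array([ 1.92790780e-03, -6.12471986e+01, -2.58438528e+01,  6.93614432e-02,
        4.46167309e-02, -2.07889633e-05]), 'eef_pos': array([268.33468048, 564.46862607, 214.66603447]), 'tcp_rot': array([ 3.14158648e+00, -4.31211609e-05,  1.12702051e+00]), 'ft_force': array([-0.61258683,  0.38462469, -0.18358804]), 'moment': array([ 0.031905  ,  0.01916662, -0.00967537]), 'opening': 1.0001039845756663}
```

View pics/scene0.png

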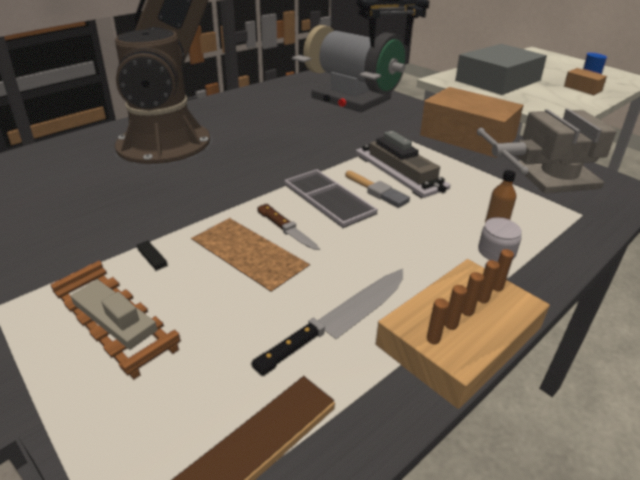

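The scene picture shows the fine stone and rub stone on the rest at (110,310), the mat at (250,255), the paring knife at (290,225), the tray at (330,195) with its short bay towards the robot, and the coarse stone with the flattener at (405,155). Next I move above the flattener for a close look.

```bash
python3 -m inch '[[0,0,1.2,23,-22,8,1],[0,0,1.2,23,-22,8,1],[0,0,1.2,23,-22,8,1],[0,0,1.2,23,-22,8,1],[0,0,1.2,23,-22,8,1],[0,0,1.2,23,-22,8,1],[0,0,1.2,23,-22,8,1],[0,0,1.2,23,-22,8,1],[0,0,1.2,23,-22,8,1],[0,0,1.2,23,-22,8,1]]'
python3 -m inch '[[0,0,0,0,0,0,1],[0,0,0,0,0,0,1]]'
cat >> h.py <<'E'
def rect(p,zlo,zhi):
    q=p[(p[:,2]>zlo)&(p[:,2]<zhi)][:,:2].astype(np.float32)
    if len(q)<10: return None
    # trim outliers
    c=np.median(q,0); 
    (cx,cy),(w,h),a=cv2.minAreaRect(q)
    if w<h: w,h,a=h,w,a+90
    return np.round([cx,cy,w,h,(a+90)%180-90],1)
def report(n,things,f=None):
    c=cam(n); W=cloud(c)
    if f: save(c,f)
    print(n,np.round(c["position"]),np.round(c["orientation"],3))
    for t in things:
        for r in regions_of(t,n)[:2]:
            m=cv2.erode(r["pixels"].astype(np.uint8),np.ones((3,3)))>0; p=W[m]; p=p[~np.isnan(p[:,0])]
            if len(p)<20: continue
            h,e=np.histogram(p[:,2],bins=np.arange(-10,110,4)); k=np.argsort(-h)[:3]
            print(t,round(r["score"],2),m.sum(),"box",np.round(r["box"],2),"med",np.median(p,0).round(1))
            for i in sorted(k): 
                s=(p[:,2]>e[i]-4)&(p[:,2]<e[i+1]+4)
                print("   z~",np.median(p[s][:,2]).round(1),h[i],rect(p,e[i]-4,e[i+1]+4))
    return c,W
E
python3 - <<'E'
from h import *
report("wrist",["flattener","coarse","base","tray"],"w1.png"); print(state()["eef_pos"],state()["tcp_rot"])
E
```

```text
t: 2.1
eef_pos: [499.2, 343.5, 295.1]
tcp_rot: [3.141, -0.0, 1.337]
ft_force: [0.3, 0.7, -0.2]
opening: 0.998
t: 2.3
eef_pos: [498.4, 344.2, 294.5]
tcp_rot: [-3.141, -0.0, 1.335]
ft_force: [-0.5, 0.1, -0.7]
opening: 1.001
wrist [418. 365. 464.] [ 2.843e+00 -1.000e-03  1.335e+00]
flattener 0.81 3846 box [0.49 0.35 0.57 0.54] med [494.5 352.6  68.7]
   z~ 67.7 2039 [499.2 351.2  98.9  47.5 -12.4]
   z~ 85.4 1238 [500.  351.3  76.4  26.  -11.7]
   z~ 85.5 440 [500.1 351.3  75.6  25.9 -11.5]
coarse 0.82 2939 box [0.48 0.31 0.58 0.63] med [569.8 347.5  51.7]
   z~ 51.7 52 [522.8 349.4 177.2  57.4  -8.6]
   z~ 51.7 2866 [522.8 349.4 177.2  57.4  -8.6]
   z~ 51.8 7 [522.8 349.4 177.1  57.4  -8.6]
base 0.98 3889 box [0.47 0.24 0.58 0.69] med [430.2 350.7  20. ]
   z~ 19.5 97 [519.1 348.2 246.3  77.5  -9.5]
   z~ 19.5 2700 [523.  347.6 254.2  77.5  -9.5]
   z~ 31.5 966 [533.  345.9 255.6  60.2  -9.5]
tray 0.59 10405 box [0.18 0.33 0.36 0.67] med [487.9 135.8   4.7]
   z~ 4.6 8123 [500.1 139.7 203.3  88.6  -5.2]
   z~ 4.7 757 [499.6 138.3 207.4  91.2  -5.7]
   z~ 12.2 1173 [499.6 138.3 207.4  91.2  -5.6]
[497.60208481 345.19312467 294.47500604] [-3.14123604e+00  1.04055566e-04  1.33754519e+00]
```

View pics/w1.png

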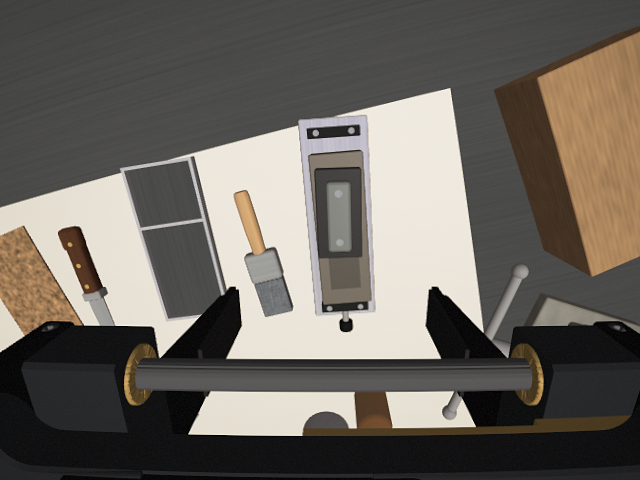

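The wrist view gives clean heights (68, 86, 52 and 20 mm, all as specified). It shows the base at (335,215), the flattener at (338,215), the tray at (175,240) with its short bay up towards the robot, and the brush at (262,250). Next I pick the flattener.

```bash
python3 -m inch '[[0,0,0.9,1.5,3,-30,1],[0,0,0.9,1.5,3,-40,1],[0,0,0,0,0,-40,0.5],[0,0,0,0,0,-40,0.2],[0,0,0,0,0,-30,0.2],[0,0,0,0,0,-20,0.2],[0,0,0,0,0,-10,0.2],[0,0,0,0,0,-5,0.2],[0,0,0,0,0,0,0.2],[0,0,0,0,0,0,0.2]]'
```

```text
t: 3.55
eef_pos: [501.7, 350.8, 80.7]
tcp_rot: [3.14, -0.001, 1.368]
ft_force: [1.0, 0.8, -0.6]
opening: 0.6
```

```bash
python3 -m inch '[[0,0,0,0,0,-5,0.2],[0,0,0,0,0,-4,0.2],[0,0,0,0,0,-1,0.2],[0,0,0,0,0,0,-1],[0,0,0,0,0,0,-1],[0,0,0,0,0,0,-1],[0,0,0,0,0,0,-1],[0,0,0,0,0,0,-1],[0,0,0,0,0,0,-1],[0,0,0,0,0,0,-1]]'
python3 -m inch '[[0,0,0,0,0,5,-1],[0,0,0,0,0,10,-1],[0,0,0,0,0,10,-1],[0,0,0,0,0,15,-1],[0,0,0,0,0,0,-1]]'
```

```text
t: 4.55
eef_pos: [501.4, 350.4, 69.7]
tcp_rot: [3.142, -0.0, 1.368]
ft_force: [-0.5, -0.3, 0.2]
opening: 0.271
t: 5.05
eef_pos: [502.2, 351.0, 112.1]
tcp_rot: [3.139, -0.003, 1.368]
ft_force: [0.1, -0.2, -2.5]
opening: 0.271
```

```bash
python3 -m inch '[[0,0,1,4,-12,0,-1],[0,0,1,6,-32,0,-1],[0,0,1,6,-32,0,-1],[0,0,1,6,-32,0,-1],[0,0,1,6,-32,0,-1],[0,0,1,4,-32,0,-1],[0,0,0,4,-32,0,-1],[0,0,0,0,-12,0,-1],[0,0,0,0,0,0,-1],[0,0,0,0,0,0,-1]]'
python3 -m inch '[[0,0,0,0,0,-20,-1],[0,0,0,0,0,-25,-1],[0,0,0,0,0,-20,-1],[0,0,0,0,0,-10,-1],[0,0,0,0,0,-5,-1],[0,0,0,0,0,0,-1],[0,0,0,0,0,0,-1]]'
```

```text
t: 6.05
eef_pos: [537.3, 135.0, 109.7]
tcp_rot: [3.142, -0.0, 1.472]
ft_force: [-0.2, 1.1, -2.2]
opening: 0.271
t: 6.75
eef_pos: [537.7, 134.8, 30.3]
tcp_rot: [3.141, -0.0, 1.473]
ft_force: [-0.4, -0.3, -1.9]
opening: 0.272
```

```bash
python3 -m inch '[[0,0,0,0,0,-3,-1],[0,0,0,0,0,-2,-1],[0,0,0,0,0,-1.5,-1],[0,0,0,0,0,-1,-1],[0,0,0,0,0,0,-1],[0,0,0,0,0,0,-1]]'
```

```text
t: 7.35
eef_pos: [537.4, 134.5, 22.7]
tcp_rot: [3.141, -0.0, 1.472]
ft_force: [-1.9, 0.2, 4.7]
opening: 0.269
```

Contact (4.7 N up). I release, rise and travel to the rub stone, stopping 50 mm short so that the wrist camera can look ahead.

```bash
python3 -m inch '[[0,0,0,0,0,0,0],[0,0,0,0,0,0,0],[0,0,0,0,0,0,0],[0,0,0,0,0,5,0.2],[0,0,0,0,0,25,1],[0,0,0,0,0,45,1],[0,0,0,0,0,50,1],[0,0,0,0,0,50,1],[0,0,0,0,0,50,1],[0,0,0,0,0,30,1]]'
python3 - <<'E'
from h import *
report("wrist",["flattener","tray"])
E
python3 -m inch '[[0,0,2,6,-50,0,1],[0,0,2,6,-49,0,1],[0,0,2,6,-49,0,1],[0,0,2,6,-49,0,1],[0,0,2,6,-49,0,1],[0,0,2,6,-49,0,1],[0,0,2,6,-49,0,1],[0,0,1,6,-49,0,1],[0,0,0,6,-49,0,1],[0,0,0,6,-48,0,1]]'
python3 -m inch '[[0,0,0,0,0,0,1],[0,0,0,0,0,0,1],[0,0,0,0,0,0,1]]'
python3 - <<'E'
from h import *
report("wrist",["rubstone","fine","rest","mat"],"w2.png"); print(state()["eef_pos"],state()["tcp_rot"],state()["joints"])
E
```

```text
t: 8.35
eef_pos: [537.6, 134.6, 281.6]
tcp_rot: [3.137, -0.001, 1.473]
ft_force: [-0.8, 0.3, 0.9]
opening: 0.985
wrist [455. 144. 451.] [ 2.839e+00 -1.000e-03  1.473e+00]
flattener 0.62 3278 box [0.48 0.35 0.56 0.51] med [531.2 136.5  21.8]
   z~ 20.7 1678 [535.4 136.3  97.7  47.5  -5.1]
   z~ 38.4 512 [535.4 135.9  74.8  25.8  -5.4]
   z~ 38.4 963 [535.8 136.   74.1  25.8  -5.6]
tray 0.66 9530 box [0.45 0.17 0.58 0.55] med [461.7 140.6   4.8]
   z~ 4.6 7459 [499.9 138.3 204.   83.   -5.1]
   z~ 4.8 578 [500.2 138.3 208.1  88.1  -5.1]
   z~ 13.0 1016 [500.2 138.3 208.1  88.1  -5.1]
t: 9.5
eef_pos: [596.8, -357.1, 275.3]
tcp_rot: [-3.14, -0.002, 1.734]
ft_force: [0.8, 0.1, 0.5]
opening: 1.0
t: 9.8
eef_pos: [597.1, -354.0, 276.2]
tcp_rot: [-3.14, -0.002, 1.735]
ft_force: [-0.1, 0.8, 0.6]
opening: 1.001
wrist [ 516. -367.  446.] [ 2.844e+00 -2.000e-03  1.736e+00]
rubstone 0.98 1186 box [0.49 0.4  0.54 0.51] med [ 597.2 -358.2   69.6]
   z~ 69.3 17 [ 600.1 -357.4   50.    27.     7. ]
   z~ 69.6 774 [ 600.1 -357.4   50.    27.     7. ]
   z~ 69.6 351 [ 600.1 -357.4   50.    27.     7. ]

[... 389 characters left out ...]
  -1.3]
rest 0.58 7157 box [0.45 0.12 0.59 0.58] med [ 518.7 -358.2   21.7]
   z~ 21.5 2760 [ 555.6 -360.9  217.6   86.     6.3]
   z~ 21.7 1377 [ 553.7 -361.1  235.6   86.     6.3]
   z~ 31.5 1496 [ 555.7 -361.1  239.6   85.3    6.1]
mat 0.62 12923 box [0.77 0.21 0.94 0.59] med [ 530.9 -102.3    3.6]
   z~ 3.6 334 [ 541.4 -100.2  217.5   96.5    7.2]
   z~ 3.6 12503 [ 541.4 -100.2  217.5   96.5    7.2]
   z~ 3.7 37 [ 541.2 -100.2  217.1   96.5    7.2]
[ 597.53294154 -354.14655258  277.53743367] [3.14130337e+00 1.42477868e-04 1.73561801e+00] [-6.30080649e-01  5.47821356e-01  1.28534193e+00  1.10495087e-04
  1.30812506e+00 -2.36572735e+00]
  return _methods._mean(a, axis=axis, dtype=dtype,
  ret = ret.dtype.type(ret / rcount)
```

View pics/w2.png

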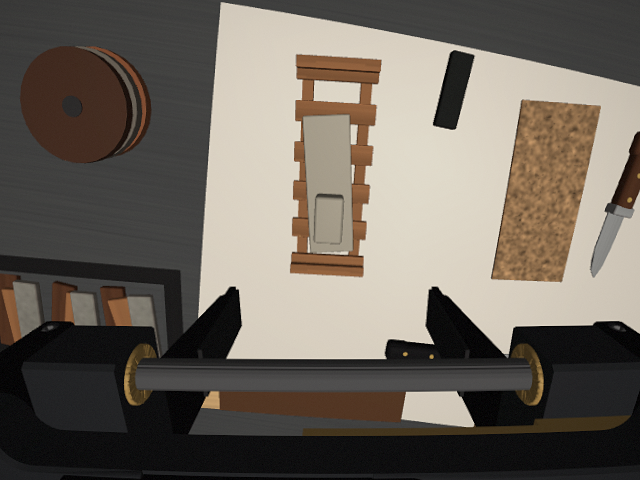

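The wrist view shows the rub stone at (328,218) on the fine stone, the rest around (335,165), the mat at (548,190), and a black block at (455,90) between them. The flattener is well placed. Next I pick the rub stone.

```bash
python3 -m inch '[[0,0,-1.2,1.5,-2,-30,1],[0,0,-1.2,1.5,-1.5,-40,1],[0,0,0,0,0,-40,0.5],[0,0,0,0,0,-40,0.2],[0,0,0,0,0,-30,0.2],[0,0,0,0,0,-15,0.2],[0,0,0,0,0,-5,0.2],[0,0,0,0,0,0,0.2],[0,0,0,0,0,0,0.2]]'
```

```text
t: 10.95
eef_pos: [601.0, -359.0, 78.9]
tcp_rot: [3.14, 0.002, 1.693]
ft_force: [-0.4, 0.4, 0.4]
opening: 0.606
```

```bash
python3 -m inch '[[0,0,0,0,0.5,-12,0.2],[0,0,0,0,0.5,-8,0.2],[0,0,0,0,0,-4,0.2],[0,0,0,0,0,0,-1],[0,0,0,0,0,0,-1],[0,0,0,0,0,0,-1],[0,0,0,0,0,0,-1],[0,0,0,0,0,0,-1],[0,0,0,0,0,0,-1],[0,0,0,0,0,0,-1]]'
python3 -m inch '[[0,0,0,0,0,5,-1],[0,0,0,0,0,10,-1],[0,0,0,0,0,20,-1],[0,0,0,0,0,20,-1],[0,0,0,0,0,10,-1],[0,0,0,0,0,0,-1]]'
```

```text
t: 11.95
eef_pos: [600.4, -357.8, 53.4]
tcp_rot: [3.141, 0.0, 1.692]
ft_force: [0.3, -0.1, 1.8]
opening: 0.311
t: 12.55
eef_pos: [600.8, -358.0, 120.0]
tcp_rot: [3.14, 0.002, 1.692]
ft_force: [0.7, -0.3, -0.3]
opening: 0.313
```

```bash
python3 -m inch '[[0,0,-1,-6,22,0,-1],[0,0,-1.3,-14,42,0,-1],[0,0,-1.3,-14,42,0,-1],[0,0,-1.3,-14,42,0,-1],[0,0,-1.3,-14,42,0,-1],[0,0,-1.3,-14,42,0,-1],[0,0,-1.3,-14,42,0,-1],[0,0,-1.3,-14,42,0,-1],[0,0,-1.3,-14,42,0,-1],[0,0,-1,-14,42,0,-1]]'
python3 -m inch '[[0,0,0,-14,42,0,-1],[0,0,0,-12,42,0,-1],[0,0,0,-8,30,0,-1],[0,0,0,0,13,0,-1],[0,0,0,0,0,0,-1],[0,0,0,0,0,0,-1],[0,0,0,0,0,0,-1]]'
```

```text
t: 13.55
eef_pos: [467.1, 43.8, 117.6]
tcp_rot: [-3.141, -0.0, 1.475]
ft_force: [0.1, 0.0, -1.5]
opening: 0.315
t: 14.25
eef_pos: [434.6, 168.3, 118.0]
tcp_rot: [-3.141, 0.0, 1.475]
ft_force: [0.4, 0.1, -1.3]
opening: 0.315
```

```bash
python3 -m inch '[[0,0,0,0,-12,0,-1],[0,0,0,0,-12,-10,-1],[0,0,0,0,0,-25,-1],[0,0,0,0,0,-30,-1],[0,0,0,0,0,-20,-1],[0,0,0,0,0,-8,-1],[0,0,0,0,0,-3,-1],[0,0,0,0,0,0,-1],[0,0,0,0,0,0,-1]]'
```

```text
t: 15.15
eef_pos: [434.7, 145.2, 22.9]
tcp_rot: [3.14, -0.0, 1.476]
ft_force: [0.2, 0.0, -1.3]
opening: 0.315
```

```bash
python3 -m inch '[[0,0,0,0,0,-3,-1],[0,0,0,0,0,-2,-1],[0,0,0,0,0,-1,-1],[0,0,0,0,0,-0.5,-1],[0,0,0,0,0,0,-1],[0,0,0,0,0,0,-1]]'
```

```text
t: 15.75
eef_pos: [434.4, 145.4, 16.4]
tcp_rot: [3.141, -0.0, 1.476]
ft_force: [-2.4, -0.2, 13.6]
opening: 0.312
```

```bash
python3 -m inch '[[0,0,0,0,0,0,0],[0,0,0,0,0,0,0],[0,0,0,0,0,0,0],[0,0,0,0,0,5,0.2],[0,0,0,0,0,25,0.5],[0,0,0,0,0,45,1],[0,0,0,0,0,50,1],[0,0,0,0,0,50,1],[0,0,0,0,0,50,1],[0,0,0,0,0,30,1]]'
python3 - <<'E'
from h import *
report("wrist",["rubstone","flattener","tray"])
E
python3 -m inch '[[0,0,1.7,10,-20,0,1],[0,0,1.7,14,-49,0,1],[0,0,1.7,14,-49,0,1],[0,0,1.7,14,-49,0,1],[0,0,1.7,14,-49,0,1],[0,0,1.7,14,-49,0,1],[0,0,1.7,14,-49,0,1],[0,0,1.7,14,-49,0,1],[0,0,1.7,14,-49,0,1],[0,0,1.8,12,-49,0,1]]'
python3 -m inch '[[0,0,0,0,-40,0,1],[0,0,0,0,0,0,1],[0,0,0,0,0,0,1],[0,0,0,0,0,0,1]]'
python3 - <<'E'
from h import *
report("wrist",["fine","rest"]); print(state()["eef_pos"],state()["tcp_rot"],state()["joints"])
E
```

```text
t: 16.75
eef_pos: [434.4, 145.4, 274.7]
tcp_rot: [3.137, -0.001, 1.476]
ft_force: [0.2, -0.8, -0.6]
opening: 0.988
wrist [351. 154. 444.] [ 2.839e+00 -2.000e-03  1.477e+00]
rubstone 0.67 1052 box [0.5  0.39 0.54 0.48] med [431.4 147.3  32.5]
   z~ 32.5 23 [432.9 146.9  47.8  27.1  -4.8]
   z~ 32.5 954 [432.9 146.9  47.8  27.1  -4.8]
   z~ 32.6 50 [433.2 146.9  47.3  27.1  -4.8]
flattener 0.73 2836 box [0.49 0.52 0.55 0.67] med [525.6 137.   21.6]
   z~ 20.5 1402 [534.4 135.9  97.3  49.2  -5.6]
   z~ 38.3 437 [535.1 136.5  74.6  25.5  -5.9]
   z~ 38.4 772 [535.2 136.5  74.4  25.4  -5.9]
tray 0.87 7008 box [0.45 0.36 0.58 0.7 ] med [472.4 133.4   5. ]
   z~ 4.7 4761 [498.  138.5 206.3  82.6  -5.3]
   z~ 4.9 570 [499.2 138.4 208.7  89.7  -5.1]
   z~ 13.1 1146 [499.2 138.4 208.7  89.7  -5.1]
t: 17.95
eef_pos: [565.9, -309.7, 268.4]
tcp_rot: [-3.139, -0.003, 1.776]
ft_force: [1.3, 0.2, 0.2]
opening: 0.997
t: 18.35
eef_pos: [565.9, -346.8, 269.5]
tcp_rot: [-3.14, -0.002, 1.775]
ft_force: [-0.0, 0.2, 0.8]
opening: 0.998
wrist [ 485. -363.  439.] [ 2.844e+00 -2.000e-03  1.776e+00]
fine 0.63 5816 box [0.46 0.3  0.53 0.58] med [ 562.9 -363.2   41.7]
   z~ nan 0 None
   z~ 41.7 3843 [ 568.  -362.6  147.5   48.4   11.4]
   z~ 41.7 1961 [ 568.  -362.6  147.5   48.4   11.4]
rest 0.87 7089 box [0.43 0.18 0.58 0.63] med [ 515.7 -356.9   21.7]
   z~ 21.5 2742 [ 555.9 -361.   217.8   86.5    6. ]
   z~ 21.7 1398 [ 554.9 -361.1  237.6   86.5    6. ]
   z~ 31.4 1468 [ 555.1 -361.3  238.5   85.3    6.1]
[ 566.29627232 -346.6457102   270.70819399] [-3.14157688e+00 -2.91673044e-04  1.77584931e+00] [-6.48778618e-01  5.03660373e-01  1.38145820e+00  1.89011710e-04
  1.25670431e+00 -2.42468635e+00]
  return _methods._mean(a, axis=axis, dtype=dtype,
  ret = ret.dtype.type(ret / rcount)
```

```bash
python3 -m inch '[[0,0,-0.4,1,-8,-30,1],[0,0,0,1,-8,-45,1],[0,0,0,0,0,-45,1],[0,0,0,0,0,-45,1],[0,0,0,0,0,-30,1],[0,0,0,0,0,-15,1],[0,0,0,0,0,-10,1],[0,0,0,0,0,0,1],[0,0,0,0,0,0,1]]'
```

```text
t: 19.4
eef_pos: [568.7, -364.1, 52.1]
tcp_rot: [3.14, 0.001, 1.768]
ft_force: [0.5, 0.4, 0.6]
opening: 1.0
```

```bash
python3 -m inch '[[0,0,0,0,0,-12,1],[0,0,0,0,0,-8,1],[0,0,0,0,0,-4,1],[0,0,0,0,0,0,-1],[0,0,0,0,0,0,-1],[0,0,0,0,0,0,-1],[0,0,0,0,0,0,-1],[0,0,0,0,0,0,-1],[0,0,0,0,0,0,-1],[0,0,0,0,0,0,-1]]'
python3 -m inch '[[0,0,0,0,0,4,-1],[0,0,0,0,0,8,-1],[0,0,0,0,0,18,-1],[0,0,0,0,0,20,-1],[0,0,0,0,0,20,-1],[0,0,0,0,0,0,-1]]'
```

```text
t: 20.4
eef_pos: [568.1, -363.8, 26.8]
tcp_rot: [3.142, -0.0, 1.768]
ft_force: [-0.7, 0.6, 0.1]
opening: 0.519
t: 21.0
eef_pos: [569.1, -364.6, 99.7]
tcp_rot: [3.139, 0.003, 1.768]
ft_force: [0.6, -0.9, -2.7]
opening: 0.524
```

```bash
python3 -m inch '[[0,0,-0.5,-2,16,0,-1],[0,0,-0.5,-4,40,0,-1],[0,0,-0.5,-4,40,0,-1],[0,0,-0.5,-4,40,0,-1],[0,0,-0.5,-4,40,0,-1],[0,0,-0.5,-4,40,0,-1],[0,0,-0.5,-4,30,0,-1],[0,0,-0.5,-2,15,0,-1],[0,0,0,0,0,0,-1],[0,0,0,0,0,0,-1]]'
python3 -m inch '[[0,0,0,0,0,-20,-1],[0,0,0,0,0,-25,-1],[0,0,0,0,0,-20,-1],[0,0,0,0,0,-10,-1],[0,0,0,0,0,-5,-1],[0,0,0,0,0,0,-1],[0,0,0,0,0,0,-1]]'
```

```text
t: 22.0
eef_pos: [539.7, -102.4, 96.1]
tcp_rot: [-3.141, -0.0, 1.699]
ft_force: [-0.8, -1.1, -2.5]
opening: 0.523
t: 22.7
eef_pos: [540.4, -103.1, 17.3]
tcp_rot: [3.141, 0.0, 1.698]
ft_force: [0.3, -0.3, -2.5]
opening: 0.525
```

```bash
python3 -m inch '[[0,0,0,0,0,-4,-1],[0,0,0,0,0,-2,-1],[0,0,0,0,0,-1,-1],[0,0,0,0,0,-0.8,-1],[0,0,0,0,0,0,-1],[0,0,0,0,0,0,-1]]'
```

```text
t: 23.3
eef_pos: [540.1, -102.8, 8.9]
tcp_rot: [3.142, -0.0, 1.698]
ft_force: [0.1, -0.1, -3.0]
opening: 0.523
```

```bash
python3 -m inch '[[0,0,0,0,0,-0.7,-1],[0,0,0,0,0,0,-1],[0,0,0,0,0,0,-1]]'
```

```text
t: 23.6
eef_pos: [540.2, -102.8, 8.7]
tcp_rot: [3.141, 0.0, 1.698]
ft_force: [-1.5, 0.7, 6.3]
opening: 0.523
```

Contact. I release and go to the coarse stone.

```bash
python3 -m inch '[[0,0,0,0,0,0,0.3],[0,0,0,0,0,0,0.3],[0,0,0,0,0,0,0.3],[0,0,0,0,0,5,0.4],[0,0,0,0,0,25,0.5],[0,0,0,0,0,45,1],[0,0,0,0,0,50,1],[0,0,0,0,0,50,1],[0,0,0,0,0,50,1],[0,0,0,0,0,30,1]]'
python3 -m inch '[[0,0,-1.6,-1,20,0,1],[0,0,-1.6,-2,49,0,1],[0,0,-1.6,-2,49,0,1],[0,0,-1.6,-2,49,0,1],[0,0,-1.6,-2,49,0,1],[0,0,-1.6,-2,49,0,1],[0,0,-1.6,-2,49,0,1],[0,0,-1.6,-2,49,0,1],[0,0,-1.6,-2,49,0,1],[0,0,-1.6,-2,40,0,1]]'
python3 -m inch '[[0,0,0,0,0,0,1],[0,0,0,0,0,0,1],[0,0,0,0,0,0,1]]'
python3 - <<'E' 2>/dev/null
from h import *
c,W=report("wrist",["coarse","base"],"w3.png"); print(state()["eef_pos"],state()["tcp_rot"],state()["joints"])
# stops: split along base axis
r=regions_of("base","wrist")[0]["pixels"]; p=W[r]; p=p[~np.isnan(p[:,0])]
a=np.deg2rad(-9.5); u=np.array([np.cos(a),np.sin(a)]); v=np.array([-u[1],u[0]]); q=p[:,:2]-[520,348]
for lo,hi in((14,24),(28,36)):
    s=(p[:,2]>lo)&(p[:,2]<hi); x=q[s]@u; y=q[s]@v; print(np.percentile(y,[1,99]),np.histogram(x,np.arange(-150,155,10)))
s=(p[:,2]>29)&(p[:,2]<36); x=q[s]@u;print([ (t.min(),t.max()) for t in (x[x<0],x[x>0])])
E
```

```text
t: 24.6
eef_pos: [540.4, -102.9, 267.5]
tcp_rot: [3.137, 0.002, 1.698]
ft_force: [0.7, -0.4, -0.1]
opening: 1.0
t: 25.6
eef_pos: [520.3, 351.7, 263.5]
tcp_rot: [3.141, -0.0, 1.418]
ft_force: [0.7, -0.7, 0.0]
opening: 1.001
t: 25.9
eef_pos: [521.1, 348.2, 263.3]
tcp_rot: [-3.142, 0.0, 1.418]
ft_force: [0.1, -0.2, 0.2]
opening: 1.001
wrist [439. 362. 433.] [ 2.843 -0.     1.419]
coarse 0.79 9100 box [0.47 0.27 0.57 0.62] med [515.7 350.   51.7]
   z~ 51.7 123 [524.7 349.1 178.6  59.7  -8.7]
   z~ 51.7 8922 [524.7 349.1 178.6  59.7  -8.7]
   z~ 51.8 20 [524.7 349.  178.6  59.5  -8.7]
coarse 0.39 2434 box [0.04 0.4  0.13 0.67] med [513.8   3.4  14.8]
   z~ 10.0 541 [532.2   1.4 173.1  25.5  -8. ]
   z~ 13.9 553 [ 5.322e+02  3.000e-01  1.734e+02  2.640e+01 -3.500e+00]
   z~ 16.4 1077 [531.6   0.7 172.2  25.5  -3. ]
base 0.61 4959 box [0.46 0.2  0.58 0.69] med [432.8 351.7  19.9]
   z~ 19.5 3559 [523.2 347.9 254.   79.2  -9.7]
   z~ 31.6 99 [529.4 343.9 262.2  72.7 -12.1]
   z~ 31.7 1146 [533.5 345.9 255.5  60.   -9.4]
[521.39945062 348.02905256 263.49553671] [ 3.14136241e+00 -2.13307935e-
[... 374 characters left out ...]
,  -70,  -60,  -50,
        -40,  -30,  -20,  -10,    0,   10,   20,   30,   40,   50,   60,
         70,   80,   90,  100,  110,  120,  130,  140,  150]))
[-29.47127181  29.14876022] (array([  0,   0,   0, 240, 489,   0,   0,   0,   0,   0,   0,   0,   0,
         0,   0,   0,   0,   0,   0,   0,   0,   0,   0,   0,   0, 264,
       157,  48, 104,  29]), array([-150, -140, -130, -120, -110, -100,  -90,  -80,  -70,  -60,  -50,
        -40,  -30,  -20,  -10,    0,   10,   20,   30,   40,   50,   60,
         70,   80,   90,  100,  110,  120,  130,  140,  150]))
[(np.float64(-114.18521542283935), np.float64(-101.8062122303456)), (np.float64(102.59310271432834), np.float64(143.57903226590136))]
```

```bash
python3 -m inch '[[0,0,0,2,1,-30,1],[0,0,0,1.5,0,-45,1],[0,0,0,0,0,-45,1],[0,0,0,0,0,-45,1],[0,0,0,0,0,-25,1],[0,0,0,0,0,-10,1],[0,0,0,0,0,-3,1],[0,0,0,0,0,0,1],[0,0,0,0,0,0,1]]'
```

```text
t: 27.0
eef_pos: [525.3, 350.4, 61.8]
tcp_rot: [3.14, -0.002, 1.418]
ft_force: [-0.4, -0.3, 0.2]
opening: 0.999
```

View pics/w3.png

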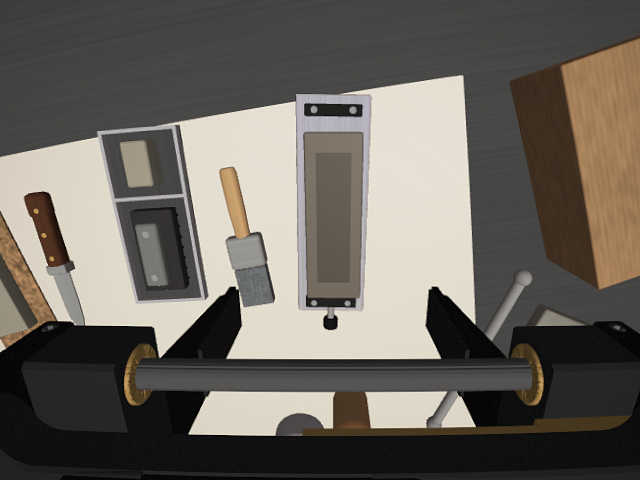

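The tray holds the rub stone at (140,163) and the flattener at (160,250), both straight. The coarse stone is clear at (333,215). Next I grip it.

```bash
python3 -m inch '[[0,0,0,0,0,-15,1],[0,0,0,0,0,-12,1],[0,0,0,0,0,-6,1],[0,0,0,0,0,0,-1],[0,0,0,0,0,0,-1],[0,0,0,0,0,0,-1],[0,0,0,0,0,0,-1],[0,0,0,0,0,0,-1],[0,0,0,0,0,0,-1],[0,0,0,0,0,0,-1]]'
python3 -m inch '[[0,0,0,0,0,3,-1],[0,0,0,0,0,5,-1],[0,0,0,0,0,10,-1],[0,0,0,0,0,15,-1],[0,0,0,0,0,20,-1],[0,0,0,0,0,20,-1],[0,0,0,0,0,0,-1],[0,0,0,0,0,0,-1]]'
```

```text
t: 28.0
eef_pos: [524.5, 349.8, 27.4]
tcp_rot: [-3.141, 0.0, 1.419]
ft_force: [-1.4, -5.0, 5.8]
opening: 0.629
t: 28.8
eef_pos: [524.6, 350.2, 100.6]
tcp_rot: [3.141, -0.001, 1.419]
ft_force: [0.3, -0.3, -7.5]
opening: 0.626
```

```bash
python3 -m inch '[[0,0,0,0,-10,0,-1],[0,0,0.8,1,-25,0,-1],[0,0,0.8,2,-40,0,-1],[0,0,0.8,2,-40,0,-1],[0,0,0.8,2,-40,0,-1],[0,0,0.8,2,-40,0,-1],[0,0,0.8,2,-40,0,-1],[0,0,0.8,2,-40,0,-1],[0,0,0.8,2,-40,0,-1],[0,0,0.8,2,-40,0,-1]]'
python3 -m inch '[[0,0,0.8,2,-40,0,-1],[0,0,0.8,2,-40,0,-1],[0,0,0.8,2,-40,0,-1],[0,0,0.8,2,-40,0,-1],[0,0,0.8,2,-40,0,-1],[0,0,0.8,2,-40,0,-1],[0,0,0.8,2,-40,0,-1],[0,0,0.8,0,-35,0,-1],[0,0,0.8,0,-25,0,-1],[0,0,0.4,0,-16,0,-1]]'
python3 -m inch '[[0,0,0,0,0,0,-1],[0,0,0,0,0,0,-1],[0,0,0,0,0,0,-1]]'
python3 - <<'E' 2>/dev/null
from h import *
report("wrist",["coarse","rest"],"w4.png")
E
```

```text
t: 29.8
eef_pos: [540.7, -6.9, 99.4]
tcp_rot: [-3.14, -0.0, 1.545]
ft_force: [0.2, 0.9, -5.7]
opening: 0.628
t: 30.8
eef_pos: [554.3, -362.8, 98.8]
tcp_rot: [-3.14, -0.001, 1.676]
ft_force: [-0.5, 0.1, -6.9]
opening: 0.629
t: 31.1
eef_pos: [555.4, -359.7, 99.8]
tcp_rot: [-3.141, -0.001, 1.677]
ft_force: [-0.2, -0.3, -7.6]
opening: 0.63
wrist [ 473. -368.  270.] [ 2.844e+00 -1.000e-03  1.678e+00]
coarse 0.82 38189 box [0.4  0.24 0.65 0.89] med [ 516.1 -362.3  124. ]
   z~ nan 0 None
   z~ nan 0 None
   z~ nan 0 None
rest 0.98 5578 box [0.4  0.15 0.63 0.24] med [ 446.9 -372.5   30.3]
   z~ 21.6 1673 [ 453.5 -371.9   85.7   12.1  -83.9]
   z~ 21.6 772 [ 447.1 -372.8   86.2   21.9  -83.9]
   z~ 31.5 2895 [ 442.1 -373.    86.9   11.8  -83.9]
```

View pics/w4.png

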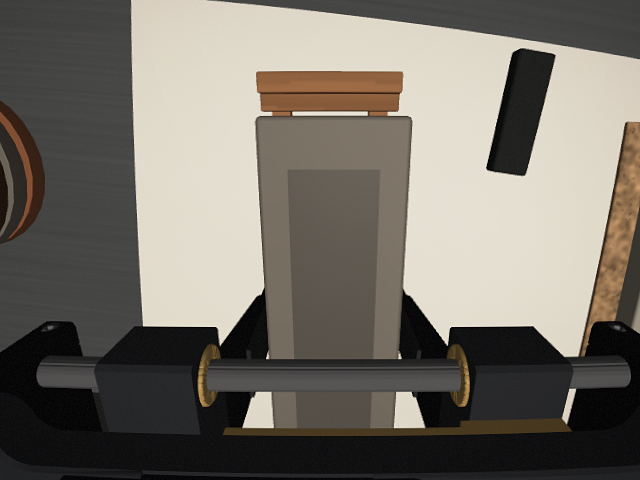

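```bash
python3 - <<'E' 2>/dev/null
from h import *
c=cam("wrist"); W=cloud(c); m=regions_of("coarse","wrist")[0]["pixels"]; p=W[m]; p=p[np.isfinite(p[:,0])]
p=p[(p[:,2]>115)&(p[:,2]<135)&(p[:,0]<530)]
print(np.polyfit(p[:,0],p[:,2],1), rect(p,0,200))
a=np.deg2rad(6.1);u=np.array([np.cos(a),np.sin(a)]);v=np.array([-u[1],u[0]]);q=p[:,:2]-[555.4,-360.9]
x=q@u;y=q@v
print(np.percentile(x,[.2,1]), [np.percentile(y[(x>b-5)&(x<b+5)],[1,99]).round(1) for b in(-80,-60,-40)])
E
```

```text
[5.33154027e-03 1.21742874e+02] [ 499.7 -364.9   67.5   60.5    6.2]
[-89.48121398 -89.05004243] [array([-27.4,  30.8]), array([-27.3,  31.1]), array([-27.2,  31.1])]
```

```bash
python3 -m inch '[[0,0,0,0,-1.5,-10,-1],[0,0,0,0,0,-20,-1],[0,0,0,0,0,-15,-1],[0,0,0,0,0,-10,-1],[0,0,0,0,0,-6,-1],[0,0,0,0,0,-3,-1],[0,0,0,0,0,0,-1],[0,0,0,0,0,0,-1]]'
```

```text
t: 32.15
eef_pos: [555.8, -362.5, 36.7]
tcp_rot: [3.141, 0.001, 1.677]
ft_force: [0.3, -0.1, -7.0]
opening: 0.628
```

```bash
python3 -m inch '[[0,0,0,0,0,-3,-1],[0,0,0,0,0,-2,-1],[0,0,0,0,0,-1,-1],[0,0,0,0,0,-1,-1],[0,0,0,0,0,0,-1],[0,0,0,0,0,0,-1]]'
```

```text
t: 32.75
eef_pos: [555.6, -362.3, 29.5]
tcp_rot: [3.141, 0.0, 1.677]
ft_force: [-1.8, 1.4, -0.2]
opening: 0.634
```

```bash
python3 -m inch '[[0,0,0,0,0,-0.4,-1],[0,0,0,0,0,0,-1],[0,0,0,0,0,0,0.6],[0,0,0,0,0,0,0.6],[0,0,0,0,0,0,0.6],[0,0,0,0,0,5,0.6],[0,0,0,0,0,25,0.8],[0,0,0,0,0,45,1],[0,0,0,0,0,50,1],[0,0,0,0,0,50,1]]'
python3 -m inch '[[0,0,0,0,0,50,1],[0,0,0,0,0,10,1],[0,0,0,0,0,0,1]]'
python3 - <<'E' 2>/dev/null
from h import *
report("wrist",["coarse","rest"],"w5.png")
E
python3 -m inch '[[0,0,0.2,-1,20,0,1],[0,0,0.2,-2,45,0,1],[0,0,0.2,-2,45,0,1],[0,0,0.2,-2,45,0,1],[0,0,0.2,-2,45,0,1],[0,0,0.2,-2,35,0,1],[0,0,0,-2,15,0,1],[0,0,0,-2,9,0,1],[0,0,0,0,0,0,1],[0,0,0,0,0,0,1]]'
python3 - <<'E' 2>/dev/null
from h import *
report("wrist",["fine","paring_knife"]); print(state()["eef_pos"],state()["tcp_rot"])
E
```

```text
t: 33.75
eef_pos: [555.4, -362.2, 205.9]
tcp_rot: [-3.142, -0.0, 1.677]
ft_force: [0.0, -0.6, 0.3]
opening: 0.994
t: 34.05
eef_pos: [556.0, -362.6, 266.1]
tcp_rot: [3.139, 0.003, 1.677]
ft_force: [-0.7, 1.0, -0.2]
opening: 1.0
wrist [ 473. -370.  435.] [2.84  0.003 1.677]
coarse 0.85 9133 box [0.48 0.26 0.57 0.62] med [ 546.2 -361.8   53.7]
   z~ nan 0 None
   z~ 53.7 5766 [ 555.3 -361.5  180.5   59.1    6.3]
   z~ 53.7 3329 [ 555.3 -361.5  180.5   59.1    6.3]
coarse 0.25 1701 box [0.94 0.31 1.   0.61] med [537.8  -8.9  11. ]
   z~ 10.1 463 [538.5  -5.8 171.4  21.7  -1.3]
   z~ 10.8 613 [538.6  -3.6 171.4  26.1  -1.3]
   z~ 13.7 458 [541.8  -3.6 164.1  26.1  -1.3]
rest 0.69 9073 box [0.47 0.26 0.57 0.62] med [ 546.  -361.7   53.7]
   z~ nan 0 None
   z~ 53.7 5719 [ 555.6 -360.8  179.4   58.2    6.4]
   z~ 53.7 3317 [ 555.6 -360.8  179.4   58.2    6.4]
rest 0.66 4183 box [0.45 0.21 0.59 0.64] med [ 497.  -364.    22.3]
   z~ 21.6 1344 [ 556.2 -361.2  217.7   86.3    5.9]
   z~ 21.8 772 [ 554.7 -361.3  235.8   86.3    5.9]
   z~ 31.4 1372 [ 554.7 -361.5  235.6   84.8    6.2]
t: 35.2
e
[... 188 characters left out ...]
58] med [ 535.  -102.1   23.7]
   z~ 23.7 107 [ 540.3 -101.2  147.1   48.3    7.7]
   z~ 23.7 5243 [ 540.3 -101.2  147.1   48.3    7.7]
   z~ 23.7 15 [ 540.3 -101.2  147.1   48.3    7.6]
fine 0.32 7414 box [0.74 0.21 0.96 0.61] med [474.4 125.5   5.5]
   z~ 4.8 4252 [499.  136.5 205.1  89.1  -5.3]
   z~ 5.3 938 [499.3 137.4 209.4  91.1  -5.2]
   z~ 12.5 1670 [499.2 137.2 209.3  91.2  -5.4]
paring_knife 0.7 2623 box [0.62 0.28 0.7  0.6 ] med [514.3  -3.4  16.4]
   z~ 15.7 616 [535.   -3.9 177.3  26.6  -2.7]
   z~ 16.8 1270 [535.   -3.9 177.3  26.6  -2.7]
   z~ 17.3 396 [496.2  -0.9  99.7  25.6  -1.5]
[ 540.69603166 -104.41769419  263.52824181] [-3.14140088e+00 -8.13259281e-05  1.69640303e+00]
```

View pics/w5.png

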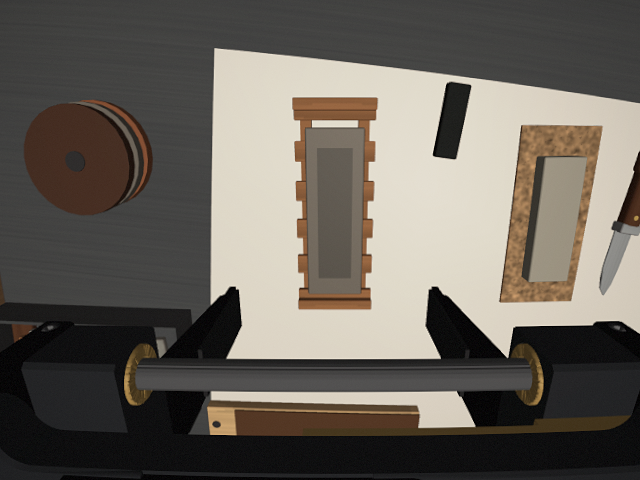

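The coarse stone is centred on the rest at (335,210), and the fine stone is on the mat at (555,218). Next I pick the fine stone.

```bash
python3 -m inch '[[0,0,0.4,0,1,-30,0.7],[0,0,0,0,1,-45,0.7],[0,0,0,0,0,-45,0.7],[0,0,0,0,0,-45,0.7],[0,0,0,0,0,-35,0.7],[0,0,0,0,0,-15,0.7],[0,0,0,0,0,-10,0.7],[0,0,0,0,0,-2,0.7],[0,0,0,0,0,0,0.7]]'
```

```text
t: 36.25
eef_pos: [540.9, -101.7, 37.2]
tcp_rot: [3.141, 0.0, 1.704]
ft_force: [0.3, -0.1, 0.3]
opening: 0.849
```

```bash
python3 -m inch '[[0,0,0,0,0,-14,0.7],[0,0,0,0,0,-9,0.7],[0,0,0,0,0,-4,0.7],[0,0,0,0,0,0,-1],[0,0,0,0,0,0,-1],[0,0,0,0,0,0,-1],[0,0,0,0,0,0,-1],[0,0,0,0,0,0,-1],[0,0,0,0,0,0,-1]]'
python3 -m inch '[[0,0,0,0,0,4,-1],[0,0,0,0,0,8,-1],[0,0,0,0,0,18,-1],[0,0,0,0,0,25,-1],[0,0,0,0,0,25,-1],[0,0,0,0,0,10,-1],[0,0,0,0,0,0,-1],[0,0,0,0,0,0,-1]]'
```

```text
t: 37.15
eef_pos: [540.8, -101.4, 10.0]
tcp_rot: [3.141, 0.0, 1.705]
ft_force: [0.0, -0.8, 3.0]
opening: 0.525
t: 37.95
eef_pos: [540.2, -101.2, 99.1]
tcp_rot: [-3.141, -0.0, 1.705]
ft_force: [-0.7, 0.5, -3.1]
opening: 0.525
```

```bash
python3 -m inch '[[0,0,-0.5,-1,14,0,-1],[0,0,-1.6,-2,30,0,-1],[0,0,-1.6,-2,45,0,-1],[0,0,-1.6,-2,45,0,-1],[0,0,-1.6,-2,45,0,-1],[0,0,-1.6,-2,45,0,-1],[0,0,-1.6,-2,45,0,-1],[0,0,-1.6,-2,45,0,-1],[0,0,-1.6,-2,45,0,-1],[0,0,-1.6,-2,40,0,-1]]'
python3 -m inch '[[0,0,-1.6,-1,30,0,-1],[0,0,-0.8,0,20,0,-1],[0,0,0,0,0,0,-1],[0,0,0,0,0,0,-1],[0,0,0,0,0,0,-1]]'
python3 - <<'E' 2>/dev/null
from h import *
c=cam("wrist"); W=cloud(c); save(c,"w6.png")
print(state()["eef_pos"],state()["tcp_rot"])
m=regions_of("fine","wrist")[0]["pixels"]; p=W[m]; p=p[np.isfinite(p[:,0])]
p=p[(p[:,2]>95)&(p[:,2]<125)&(p[:,0]<495)]
print(len(p),rect(p,0,200))
a=np.deg2rad(-9.6);u=np.array([np.cos(a),np.sin(a)]);v=np.array([-u[1],u[0]]);q=p[:,:2]-[520.4,348]
x=q@u;y=q@v
print(np.percentile(x,[.2,1]), [np.percentile(y[(x>b-5)&(x<b+5)],[1,99]).round(1) for b in(-65,-55,-45)])
E
```

```text
t: 38.95
eef_pos: [520.6, 299.6, 98.1]
tcp_rot: [-3.14, 0.001, 1.444]
ft_force: [0.7, 0.0, -2.6]
opening: 0.523
t: 39.45
eef_pos: [520.3, 346.7, 98.9]
tcp_rot: [-3.14, 0.001, 1.402]
ft_force: [0.3, -0.3, -4.2]
opening: 0.522
[520.56515952 346.61067128  99.22910308] [-3.14074655e+00  6.65345730e-04  1.40189576e+00]
0 None
```

```bash
python3 -m inch '[[0,0,0,0,1,-10,-1],[0,0,0,0,0,-20,-1],[0,0,0,0,0,-18,-1],[0,0,0,0,0,-10,-1],[0,0,0,0,0,-6,-1],[0,0,0,0,0,-3,-1],[0,0,0,0,0,0,-1],[0,0,0,0,0,0,-1]]'
```

```text
t: 40.35
eef_pos: [520.9, 348.8, 33.3]
tcp_rot: [3.141, -0.001, 1.403]
ft_force: [-0.1, 0.3, -3.0]
opening: 0.522
```

View pics/w6.png

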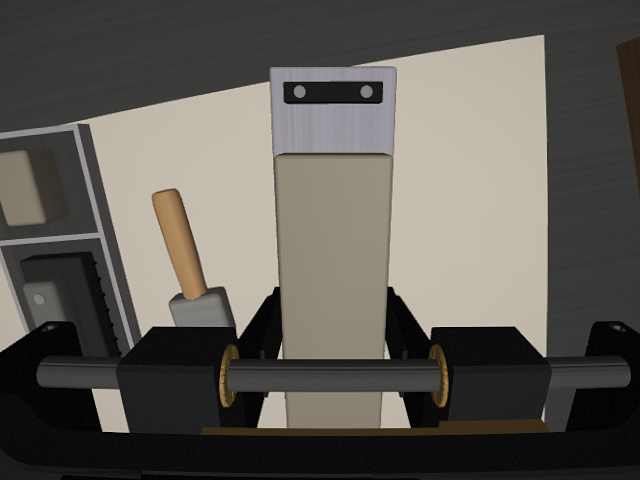

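The stone is held straight at (333,250), in line with the base and its stop at (333,92). I lower the last 7 mm.

```bash
python3 -m inch '[[0,0,0,0,0,-3,-1],[0,0,0,0,0,-2,-1],[0,0,0,0,0,-1.5,-1],[0,0,0,0,0,-0.8,-1],[0,0,0,0,0,0,-1],[0,0,0,0,0,0,-1]]'
```

```text
t: 40.95
eef_pos: [520.6, 348.7, 26.0]
tcp_rot: [3.141, -0.0, 1.403]
ft_force: [-2.2, -0.9, 4.9]
opening: 0.523
```

```bash
python3 -m inch '[[0,0,0,0,0,0,0.5],[0,0,0,0,0,0,0.5],[0,0,0,0,0,0,0.5],[0,0,0,0,0,5,0.5],[0,0,0,0,0,25,0.8],[0,0,0,0,0,45,1],[0,0,0,0,0,50,1],[0,0,0,0,0,50,1],[0,0,0,0,0,50,1],[0,0,0,0,0,20,1]]'
python3 -m inch '[[0,0,0,0,0,0,1],[0,0,0,0,0,0,1]]'
python3 - <<'E' 2>/dev/null
from h import *
report("wrist",["fine","base","flattener","rubstone"],"w7.png")
report("side",["coarse","paring_knife","chef_knife"]); print(state())
E
```

```text
t: 41.95
eef_pos: [521.3, 349.1, 276.2]
tcp_rot: [3.136, -0.004, 1.403]
ft_force: [0.1, 0.1, 0.1]
opening: 0.995
t: 42.15
eef_pos: [520.3, 348.5, 270.2]
tcp_rot: [-3.141, 0.0, 1.403]
ft_force: [-0.1, -0.2, -0.4]
opening: 0.996
wrist [439. 363. 440.] [ 2.843 -0.     1.403]
fine 0.67 5702 box [0.49 0.3  0.56 0.58] med [514.6 350.7  39.6]
   z~ 39.6 100 [520.8 349.8 148.5  48.5  -9.7]
   z~ 39.6 5579 [520.8 349.8 148.5  48.5  -9.7]
   z~ 39.6 4 [520.8 349.8 148.5  48.5  -9.7]
base 0.8 7665 box [0.46 0.2  0.58 0.67] med [477.3 347.8  19.8]
   z~ 19.6 6038 [522.7 348.1 253.5  78.6  -9.5]
   z~ 31.4 169 [530.3 349.8 261.2  68.7 -10. ]
   z~ 31.5 1152 [532.9 345.8 254.6  60.   -9.6]
flattener 0.6 3241 box [0.21 0.44 0.3  0.6 ] med [530.1 146.   22.9]
   z~ 20.3 1351 [534.9 137.4  98.2  49.1  -5.7]
   z~ 38.1 570 [535.7 137.1  75.7  26.4  -5.7]
   z~ 38.2 787 [535.8 136.9  75.4  26.1  -5.6]
rubstone 0.98 1412 box [0.19 0.3  0.25 0.4 ] med [433.5 153.4  32.1]
   z~ 20.1 69 [434.8 161.5  45.6   2.6  -5.7]
   z~ 32.3 82 [434.1 148.3  47.6  29.1  -4.9]
   z~ 32.3 1031 [434.1 148.3  47.6  29.1  -
[... 946 characters left out ...]
.1 131.1  75.8  21.3  -7.7]
{'t': 42.6, 'joints': array([ 4.84712291e-01,  4.46276051e-01,  1.48190166e+00,  1.10676895e-04,
        1.21402086e+00, -9.18059588e-01]), 'qvel': array([ 7.83197742e-05, -4.51012695e-03, -1.07417780e-03, -1.58622497e-03,
        1.16915836e-03, -2.24613955e-04]), 'tau': array([-5.96228958e-03, -5.99390173e+01, -2.76134652e+01,  2.02395511e-02,
        8.67153495e-02, -2.07214623e-05]), 'eef_pos': array([520.56757959, 348.64996432, 270.00950835]), 'tcp_rot': array([-3.14104832e+00,  2.85646149e-04,  1.40273327e+00]), 'ft_force': array([-0.71646528,  0.0769845 , -0.23454134]), 'moment': array([ 0.01456545, -0.0407297 , -0.02509845]), 'opening': 1.0015409092048195}
```

View pics/w7.png

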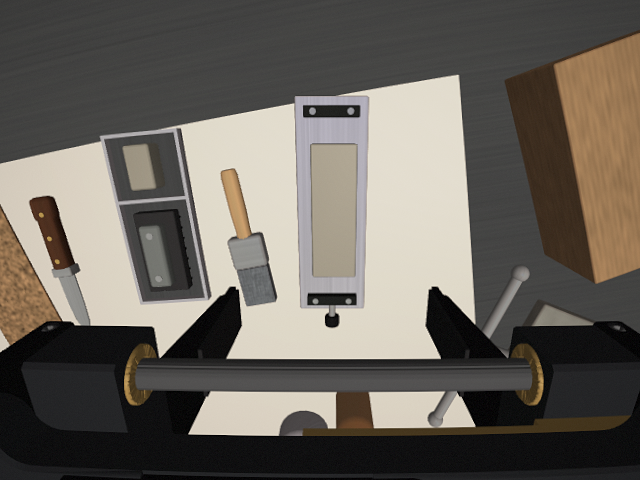

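The fine stone is centred on the base at (333,210), the tray is filled correctly, and the knives have not moved. I hand in.

```bash
python3 -c "
from cell import ticket; print(ticket.job_done())"
```

```text
the job is handed in; nothing more can be done
None
```

The two stones are swapped and the job is handed in, at about 42.6 s on the robot's clock. The interface reports no verdict. I put the flattener and the rubbing stone in the tray, parked the fine stone on the mat, and set the coarse stone on the rest. Then I moved the fine stone to the base.

Last camera measurements:

| Item | Where it lies | Centre, from camera | In line to within |
|---|---|---|---|
| Fine stone | on the base | within about 2 mm | 0.2° |
| Coarse stone | on the rest | within about 1 mm (about 3 mm in the less accurate side view) | 0.5° |
| Flattener | long bay, grip up | within about 3 mm of the bay centre | 1° |
| Rubbing stone | short bay | within about 4 mm of the bay centre | 1° |

- **Heights:** wrist-view heights came out within 1 mm of the given sizes for all four pieces, so they lie flat. The side view reads about 2 mm high.
- **Setting down:** every piece was let go only when it was resting on its place. For the coarse stone the wrist force had gone from -7 N to nearly zero, and I lowered it another 0.4 mm before opening.
- **Knives:** the chef's knife measures the same as at the start. The paring knife reads within a few millimetres across views, which is camera scatter.
- **Failed check:** the measurement of the fine stone in the gripper just before placing returned no points. I relied on that picture and the tool position instead, and the check after placing confirmed the result.

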